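# Light check of a bottle on a turning table

## Robot

A 6-joint arm with a two-finger parallel gripper is mounted at the origin on the work surface. World frame = base frame: x ahead of the robot, y to its left, z up, the work surface at z = 0. Lengths are in m, angles in degrees, forces in N, time in s.
With the tool pointing down it reaches from about 0.25 to 0.725 m from the base axis. Payload 9.7 kg.
Tool frame: the origin (TCP) lies midway between the tips of the shut fingers; the grasp point (between the pads) lies 19 mm behind it; z points along the fingers, y is the line along which they close (so a half turn about z gives the same grasp; the last joint's range is limited). The gripper opens to 85 mm and grips with 20 to 120 N. Pads are 22 mm wide; open, the fingers measure 114 mm over their backs; the gripper's body (76 mm by 85 mm) begins 54 mm behind the grasp point. The pads swing forward as they close: fully open they stand 13 mm farther back than shut.
Start: joints at [70.474, 4.979, 10.078, 95.1, 0, 90], TCP at [0.184, 0.518, 0.231] pointing down, gripper open.
Joint ranges: [-179.16, 179.16], [-48.56, 103.87], [-65.8, 70.77], [-126.05, 130.52], [-82.76, 87.17], [-180, 180]. Speed limits (degrees/s): [127.2, 127.2, 147.25, 180, 180, 180].

## Interface

Orientations are given as [roll, pitch, yaw] about the fixed x, y, z axes, in that order (R = Rz(yaw) Ry(pitch) Rx(roll)).
In Python, from workcell import readout, imaging, bot, spotter gives the robot as it stands.
- The arm moves only by the shell command python3 -m jog 'ROWS' [FORCE]. ROWS is JSON, a list of rows, each an object with "rotation": the turn, a rotation vector about the world's x, y, z in degrees, a list of three; "translation": the shift along the world's x, y, z in mm, a list of three; "grip": the finger opening in mm, from 0 to 85.4. In form: [{"rotation": [wx, wy, wz], "translation": [dx, dy, dz], "grip": grip}, ...]. A call has 1 to 20 rows; each row is the pose to reach, as a shift and turn from the pose commanded when the call began; what a row does not reach only later rows make up. A row lasts 1/10 s, in which the tool goes at most 50 mm and 8.59 degrees, less where a joint would pass 70% of its speed; a pose out of reach is approached as far as the arm can. A call with a gripper value outside its range is refused whole. The fingers move at their own pace and stop on an object; FORCE is the grip in N (left out, the last holds). Time passes only in rows, so rows that repeat a pose let the fingers close. It gives the time, the measured TCP pose, the force, the opening and the grip force at its end, in the units of the state.
- readout.get_obs(): the state, without advancing time (a new reading comes with each control period).
- imaging.camera(name): name is "side" or "top"; returns (picture, depth): 480x640x3 uint8, red, green, blue; 480x640 float32, m along the optical axis (not along the pixel's ray), 0 where there is no reading.
- imaging.camera_info(name): a dict with "vertical_fov" (degrees; the focal length in pixels is half the picture's height over the tangent of half this angle, whatever the lens; pixels are square), "cx", "cy" (the principal point, pixels), "extrinsics" (4x4, takes a point from camera to world coordinates). Camera axes: x right, y down, z forward; pixel columns grow to the right and rows downward; lengths in m; the calibration is good to about 2 mm. A picture is of the moment at which its call begins. camera_info takes no time and is no camera call.
- bot.job_done(): hands the job in; it is judged then, once.
Trained networks look in the newest picture that a camera, given by its name, has taken for a name from the list of things; names that differ only in an ending like _2 or _b are one class to them, and where a whole thing is asked for, a point or a joint stands for the part that bears it (a point fixed in the world has none). Each returns a list of dicts, best first, with "confidence" (0 to 1); they miss things now and then, are a little off and sometimes report something else, mostly with a low value. They report only what shows in the picture. A call takes as long as a camera call. They do not tell look-alikes from the thing itself.
- spotter.spot_in(camera, target): "box" ([centre column, centre row, width, height] in pixels, round what is visible of it).
- spotter.mark_of(camera, target): "uv" ([column, row] in pixels: a listed point, or the origin of a listed thing).
The state is a dict: "time": time; "q": joint angles; "qd": joint speeds; "joint_efforts": joint torques, N m; "ee_pos": TCP position; "tcp_rot": TCP orientation; "wrist_force": force on the tool from outside, world axes, zero at the start; "torque": the same for the moment, N m; "opening": finger opening in m; "grasp_force": force on a finger pad.
Only numpy, scipy, OpenCV 4.12 (cv2) and the standard library are available. Lean on these libraries where they do the work, as an engineer would, in place of code of your own. Each camera call takes 0.05 s, during which the arm holds its last target. There are 200 camera calls.

## Task

Check the glass of the tall bottle on the free-running turntable: pick up the inspection lamp from its mat and, with the lamp in hand, push the turntable's upright pin to set it turning at roughly ten turns a minute (either way). Then let it run on freely, untouched, and keep the lamp's lens over the tall bottle's mouth, within 2 cm sideways and a few centimetres above it, following it for 6 seconds without a break while the table still turns at four turns a minute or more. Do not touch any of the glass or spin the table wildly, leave the other things alone, and finally stand the lamp upright on its mat again without banging it down and let go; the turntable may still be turning.

Things in the scene. Friction and masses are not known exactly. Their poses are not given: they have to be found in the camera images.
- lamp: battery inspection lamp, loose, standing upright, lens down, 118 mm tall, 0.18 kg: black head 50 mm in diameter and 30 mm high at the bottom, above it a plain aluminium round handle 30 mm in diameter from 30 to 118 mm (grip it about 85 mm above the lens). Origin: centre of the underside, which is the lens; z runs up the handle
- lamp_mat: square grey plastic mat 120 x 120 x 4 mm lying flat on the table, on which the lamp stands at the start (to the robot's left or right). Origin: centre of its underside; its upper face is 4 mm higher
- other_mat: a second mat of the same kind on the other side of the robot, with a jar on it; not used
- turntable_base: fixed foot of the turntable, standing on the table. Origin: on the turning axis, at table height; z is the turning axis. On it a free-running aluminium disc 310 mm in diameter, its upper face 60 mm above the table, carrying one tall bottle, two short bottles and, half a turn away from the tall bottle, an upright steel push pin
- turntable (a joint): angle of the turntable's disc in rad, counter-clockwise from above positive, counts on over many turns, no stops or motor. At 0 the tall bottle lies in the +x direction of the turntable_base. Nominal: disc with bottles 2.4 kg, moment of inertia 0.027 kg m2 (varies by about 0.7 to 1.4 times), bearing drag 0.001 N m s/rad plus 0.0005 N m: once pushed it coasts, losing speed over tens of seconds
- mouth (a point): centre of the tall bottle's mouth (top of the rim), 161 mm above the table and 95 mm from the turning axis; moves with the disc. The bottle is of clear glass, 95 mm tall, 52 mm wide with a 28 mm neck, clamped upright in a white nest on the disc
- push_pin (a point): centre of the top of the upright steel push pin, 14 mm in diameter, standing 55 mm out of the disc (top at 115 mm above the table), 135 mm from the turning axis, straight across the axis from the tall bottle
- short_a (a point): top centre of a short bottle on the disc: clear glass, 58 mm tall, 44 mm wide (top 124 mm above the table), clamped 90 mm from the turning axis, a quarter turn counter-clockwise from the tall one
- short_b (a point): the same for the second short bottle, a quarter turn clockwise from the tall one
- jar: closed grey jar, 64 mm in diameter, 75 mm tall, loose on the other mat; leave alone
- tape_roll: cardboard tape core 90 mm across, 48 mm high, loose on the table; leave alone
- spare_bottle: clear glass bottle 88 mm tall, 50 mm wide, loose on the table itself beside the turntable, not the one to check; leave alone
Mind the look-alikes: they are no part of the job. Leave any green look-alike of the lamp_mat alone.

How it is judged:
By the outcome, as a careful person would: the job done as asked, in the order asked, and still so for the second after the job is handed in, with the robot touching nothing.
It also fails if it takes over 72 s, if anything falls off the work surface, if the arm or the gripper's body presses on something with over 40 N, if the wrist force passes 120 N, or if a joint passes its speed limit or range.

## Working session

There is one attempt and no reset: what is moved stays moved. The work goes in short steps, Python scripts to look and compute and a shell command to move; the robot and the scene stay as the last step left them, time stands still between calls to the robot, and variables do not carry over. Pictures are saved under pics/ and viewed, at most 10 in all, crops included, and the job is handed in when it is done.

```bash
mkdir -p pics
cat > h.py <<'E'
import numpy as np, cv2
from workcell import readout, imaging, bot, spotter
def ray(cam,uv):
    i=imaging.camera_info(cam); f=240/np.tan(np.radians(i["vertical_fov"])/2); T=np.array(i["extrinsics"])
    d=T[:3,:3]@np.array([(uv[0]-i["cx"])/f,(uv[1]-i["cy"])/f,1.]); return T[:3,3],d
def atz(cam,uv,z):
    o,d=ray(cam,uv); return o+d*(z-o[2])/d[2]
def save(cam,n):
    p,d=imaging.camera(cam); cv2.imwrite(f"pics/{n}.png",p[:,:,::-1]); return p,d
E
python3 - <<'E'
from h import *
np.set_printoptions(precision=4,suppress=True)
Z=dict(lamp=0.004,lamp_mat=0,other_mat=0,turntable_base=0,mouth=.161,push_pin=.115,short_a=.124,jar=.004,tape_roll=0,spare_bottle=0)
for c in("top","side"):
    save(c,c+"0"); i=imaging.camera_info(c); print(c,i["vertical_fov"],i["cx"],i["cy"],np.array(i["extrinsics"]))
    for k,z in Z.items():
        for r in spotter.mark_of(c,k)[:3]: print(c,k,round(r["confidence"],2),np.round(r["uv"]),atz(c,r["uv"],z))
o=readout.get_obs();print(o["time"],o["ee_pos"],o["tcp_rot"],o["wrist_force"])
E
```

```text
top 45.056247408225126 324.3581020883345 235.42008160268236 [[ 0.0149 -0.9867  0.1618  0.1939]
 [-0.9998 -0.0164 -0.0076  0.0084]
 [ 0.0101 -0.1617 -0.9868  1.6105]
 [ 0.      0.      0.      1.    ]]
top lamp 0.63 [219. 241.] [0.4368 0.2915 0.004 ]
top lamp 0.4 [310. 154.] [0.6935 0.0417 0.004 ]
top lamp_mat 0.84 [209. 327.] [0.1992 0.3085 0.    ]
top lamp_mat 0.82 [214. 246.] [0.4236 0.305  0.    ]
top other_mat 0.76 [434. 245.] [ 0.436  -0.3146  0.    ]
top turntable_base 0.9 [309. 200.] [0.558  0.0415 0.    ]
top turntable_base 0.67 [308. 153.] [0.6983 0.0477 0.    ]
top mouth 0.97 [307. 153.] [0.6467 0.0463 0.161 ]
top push_pin 0.59 [315. 239.] [0.4282 0.0204 0.115 ]
top short_a 0.75 [277. 196.] [0.5396 0.122  0.124 ]
top short_a 0.61 [343. 185.] [ 0.5734 -0.0495  0.124 ]
top jar 0.7 [432. 243.] [ 0.4404 -0.3062  0.004 ]
top jar 0.43 [436. 244.] [ 0.4375 -0.3177  0.004 ]
top tape_roll 0.77 [206. 158.] [0.6766 0.3393 0.    ]
top tape_roll 0.43 [432. 246.] [ 0.4322 -0.3086  0.    ]
top spare_bottle 0.64 [312. 198.] [0.5639 0.0342 0.    ]
top spare_bottle 0.48 [309. 152.] [0.7016 0
[... 485 characters left out ...]
.    ]
side turntable_base 0.9 [345. 252.] [ 0.563   0.0455 -0.    ]
side turntable_base 0.43 [417. 367.] [ 0.4464 -0.3053  0.    ]
side mouth 0.96 [376. 182.] [0.6594 0.0517 0.161 ]
side push_pin 0.7 [307. 241.] [0.4328 0.0246 0.115 ]
side short_a 0.77 [321. 197.] [0.5532 0.129  0.124 ]
side short_a 0.73 [381. 225.] [ 0.5883 -0.0431  0.124 ]
side jar 0.96 [418. 365.] [ 0.4481 -0.3052  0.004 ]
side jar 0.58 [379. 226.] [0.698  0.0684 0.004 ]
side tape_roll 0.93 [305. 183.] [0.6758 0.3613 0.    ]
side tape_roll 0.66 [375. 185.] [0.8306 0.2257 0.    ]
side spare_bottle 0.7 [511. 324.] [ 0.6812 -0.3517  0.    ]
1.1 [0.1838 0.5184 0.2313] [-179.9995    0.0005  160.4733] [ 0.8791 -0.3452 -0.3546]
```

View pics/top0.png

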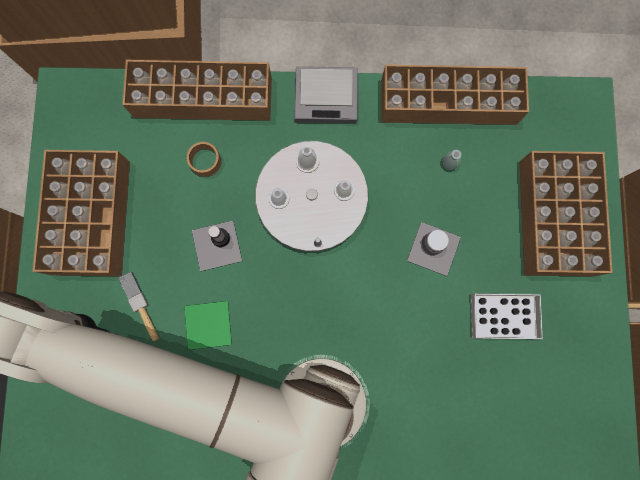

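View pics/side0.png

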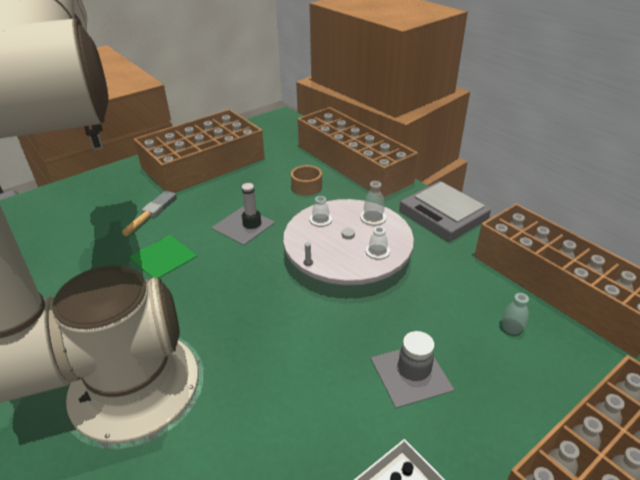

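The candidates are as follows.
- **Lamp:** black head with aluminium handle at top-view (219,238). The jar at (436,242) is similar but grey with a white lid, so it isn't the lamp.
- **Lamp mat:** the grey mat under the lamp at (217,246). The others are the green look-alike at (208,325) and the other mat with the jar at (434,247).
- **Mouth:** the tall bottle at (307,153), opposite the pin at (318,242). The short bottles are at (278,196) and (344,186), and the spare is at (452,160).

Next I'll take a precise measurement and one close crop.

```bash
cat > m.py <<'E'
from h import *
np.set_printoptions(precision=4,suppress=True)
def cloud(c,d):
    i=imaging.camera_info(c); f=240/np.tan(np.radians(i["vertical_fov"])/2); T=np.array(i["extrinsics"])
    v,u=np.mgrid[:480,:640]; P=np.stack([(u-i["cx"])/f*d,(v-i["cy"])/f*d,d],-1)
    W=P@T[:3,:3].T+T[:3,3]; W[d==0]=np.nan; return W
E
python3 - <<'E'
from m import *
from scipy.optimize import least_squares
def circ(p):
    r=least_squares(lambda s:np.hypot(p[:,0]-s[0],p[:,1]-s[1])-s[2],[*p.mean(0),.1],loss="soft_l1",f_scale=.003); return r.x
for c in("top","side"):
    p,d=imaging.camera(c); W=cloud(c,d); x,y,z=W[...,0],W[...,1],W[...,2]
    near=(abs(x-.43)<.06)&(abs(y-.295)<.06)
    m=near&(z>.112)&(z<.135); print(c,"lamp top",m.sum(),np.nanmean(W[m],0), (np.nanmin(W[m],0)+np.nanmax(W[m],0))/2)
    m=near&(z>.045)&(z<.11); print(" handle",m.sum(),np.nanmean(W[m],0))
    m=(abs(z-.06)<.012)&(np.hypot(x-.56,y-.043)<.18)
    k=m.astype(np.uint8); k=cv2.morphologyEx(k,cv2.MORPH_CLOSE,np.ones((15,15)))
    cs,_=cv2.findContours(k,cv2.RETR_EXTERNAL,cv2.CHAIN_APPROX_NONE); q=max(cs,key=cv2.contourArea)[:,0]
    print(" disc",circ(np.array([atz(c,a,.06)[:2] for a in q])))
    m=(np.hypot(x-.43,y-.023)<.04)&(z>.1)&(z<.13); print(" pin",m.sum(),np.nanmean(W[m],0))
    g=(abs(p.astype(int).max(-1)-p.min(-1))<14)&(abs(z-.004)<.01)&(abs(x-.43)<.1)&(abs(y-.3)<.1)
    print(" mat",g.sum(),np.array(cv2.minAreaRect(W[g][:,:2].astype(np.float32)),dtype=object))
    if c=="top": cv2.imwrite("pics/crop.png",cv2.resize(p[200:280,170:330,::-1],None,fx=5,fy=5,interpolation=cv2.INTER_CUBIC))
E
```

```text
top lamp top 109 [0.4438 0.2846 0.1213] [0.444  0.285  0.1207]
 handle 61 [0.4365 0.2774 0.0743]
 disc [0.5605 0.0337 0.1532]
 pin 27 [0.4263 0.0149 0.1125]
 mat 1447 [(0.4247376024723053, 0.2988070249557495)
 (0.12043200433254242, 0.1213158592581749) 14.993277549743652]
side lamp top 102 [0.4417 0.2835 0.1202] [0.4432 0.2861 0.1191]
 handle 241 [0.4392 0.2784 0.0783]
 disc [0.5551 0.0304 0.1555]
 pin 49 [0.4255 0.0142 0.1109]
 mat 986 [(0.42380422353744507, 0.2972075045108795)
 (0.11989781260490417, 0.12431244552135468) 13.566028594970703]
```

View pics/crop.png

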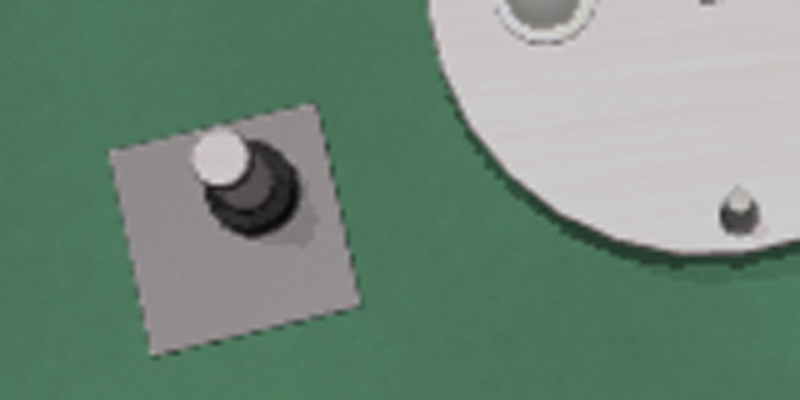

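The crop shows the lamp (handle top at crop (222,157), head at (252,190)) standing on the grey mat, well away from the pin at (740,210). I'll go over it and lower the open fingers.

```bash
python3 -m jog '[{"rotation":[0,0,0],"translation":[20,-18,0],"grip":85},{"rotation":[0,0,0],"translation":[50,-45,0],"grip":85},{"rotation":[0,0,0],"translation":[85,-77,0],"grip":85},{"rotation":[0,0,0],"translation":[120,-108,0],"grip":85},{"rotation":[0,0,0],"translation":[155,-140,0],"grip":85},{"rotation":[0,0,0],"translation":[190,-171,0],"grip":85},{"rotation":[0,0,0],"translation":[225,-203,0],"grip":85},{"rotation":[0,0,0],"translation":[250,-225,0],"grip":85},{"rotation":[0,0,0],"translation":[260,-234,0],"grip":85},{"rotation":[0,0,0],"translation":[260,-234,0],"grip":85},{"rotation":[0,0,0],"translation":[260,-234,-20],"grip":85},{"rotation":[0,0,0],"translation":[260,-234,-55],"grip":85},{"rotation":[0,0,0],"translation":[260,-234,-95],"grip":85},{"rotation":[0,0,0],"translation":[260,-234,-130],"grip":85},{"rotation":[0,0,0],"translation":[260,-234,-152],"grip":85},{"rotation":[0,0,0],"translation":[260,-234,-161],"grip":85},{"rotation":[0,0,0],"translation":[260,-234,-161],"grip":85}]' 60
```

```text
time: 2.9
ee_pos: [0.4427, 0.2849, 0.0696]
tcp_rot: [-179.9, -0.1, 160.5]
wrist_force: [-0.0, 0.0, 0.2]
opening: 0.0848
grasp_force: 0.0
```

```bash
python3 -m jog '[{"rotation":[0,0,0],"translation":[0,0,0],"grip":45},{"rotation":[0,0,0],"translation":[0,0,0],"grip":25},{"rotation":[0,0,0],"translation":[0,0,0],"grip":20},{"rotation":[0,0,0],"translation":[0,0,0],"grip":20},{"rotation":[0,0,0],"translation":[0,0,0],"grip":20},{"rotation":[0,0,0],"translation":[0,0,0],"grip":20},{"rotation":[0,0,0],"translation":[0,0,0],"grip":20},{"rotation":[0,0,0],"translation":[0,0,0],"grip":20}]' 60; python3 -m jog '[{"rotation":[0,0,0],"translation":[0,0,10],"grip":20},{"rotation":[0,0,0],"translation":[0,0,35],"grip":20},{"rotation":[0,0,0],"translation":[0,0,70],"grip":20},{"rotation":[0,0,0],"translation":[0,0,105],"grip":20},{"rotation":[0,0,0],"translation":[0,0,130],"grip":20},{"rotation":[0,0,0],"translation":[0,0,140],"grip":20},{"rotation":[0,0,0],"translation":[0,0,140],"grip":20}]' 60
```

```text
time: 3.7
ee_pos: [0.4443, 0.2847, 0.0712]
tcp_rot: [179.9, 0.1, 160.5]
wrist_force: [1.4, 0.8, 5.8]
opening: 0.0289
grasp_force: 58.5
time: 4.4
ee_pos: [0.4442, 0.2845, 0.2112]
tcp_rot: [179.9, 0.1, 160.5]
wrist_force: [1.2, -0.4, -2.3]
opening: 0.0283
grasp_force: 59.2
```

```bash
python3 -m jog '[{"rotation":[0,0,0],"translation":[-2,-20,0],"grip":20},{"rotation":[0,0,0],"translation":[-5,-50,0],"grip":20},{"rotation":[0,0,0],"translation":[-8,-85,0],"grip":20},{"rotation":[0,0,0],"translation":[-11,-120,0],"grip":20},{"rotation":[0,0,0],"translation":[-14,-155,0],"grip":20},{"rotation":[0,0,0],"translation":[-17,-190,-10],"grip":20},{"rotation":[0,0,0],"translation":[-19,-208,-30],"grip":20},{"rotation":[0,0,0],"translation":[-19,-213,-50],"grip":20},{"rotation":[0,0,0],"translation":[-19,-213,-62],"grip":20},{"rotation":[0,0,0],"translation":[-19,-213,-66],"grip":20},{"rotation":[0,0,0],"translation":[-19,-213,-66],"grip":20}]' 60
python3 - <<'E'
from m import *
a=np.radians(np.r_[164,166,169,172,174,176,178.5,181.5,185,189,193.5,198.5,204,210,216,222,226,228,228])
p=140*np.c_[np.cos(a),np.sin(a)]; print(np.round(p-p[0])[1:].tolist())
for c in("top","side"):
    _,d=save(c,c+"1"); W=cloud(c,d); x,y,z=np.moveaxis(W,-1,0)
    m=(np.hypot(x-.426,y-.0145)<.02)&(z>.095)&(z<.13); print(c,"pin",m.sum(),np.nanmean(W[m],0))
E
```

```text
time: 5.5
ee_pos: [0.4244, 0.0717, 0.1435]
tcp_rot: [-180.0, -0.1, 160.5]
wrist_force: [0.6, 0.2, -1.5]
opening: 0.0286
grasp_force: 59.7
[[-1.0, -5.0], [-3.0, -12.0], [-4.0, -19.0], [-5.0, -24.0], [-5.0, -29.0], [-5.0, -35.0], [-5.0, -42.0], [-5.0, -51.0], [-4.0, -60.0], [-2.0, -71.0], [2.0, -83.0], [7.0, -96.0], [13.0, -109.0], [21.0, -121.0], [31.0, -132.0], [37.0, -139.0], [41.0, -143.0], [41.0, -143.0]]
top pin 0 [nan nan nan]
side pin 61 [0.4252 0.0137 0.1087]<stdin>:6: RuntimeWarning: Mean of empty slice
```

View pics/side1.png

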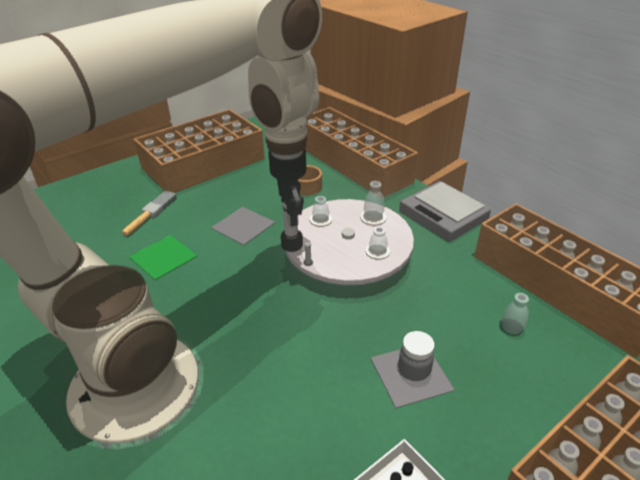

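```bash
python3 -m jog '[{"rotation":[0,0,0],"translation":[-1,-5,0],"grip":20},{"rotation":[0,0,0],"translation":[-3,-12,0],"grip":20},{"rotation":[0,0,0],"translation":[-4,-19,0],"grip":20},{"rotation":[0,0,0],"translation":[-5,-24,0],"grip":20},{"rotation":[0,0,0],"translation":[-5,-29,0],"grip":20},{"rotation":[0,0,0],"translation":[-5,-35,0],"grip":20},{"rotation":[0,0,0],"translation":[-5,-42,0],"grip":20},{"rotation":[0,0,0],"translation":[-5,-51,0],"grip":20},{"rotation":[0,0,0],"translation":[-4,-60,0],"grip":20},{"rotation":[0,0,0],"translation":[-2,-71,0],"grip":20},{"rotation":[0,0,0],"translation":[2,-83,0],"grip":20},{"rotation":[0,0,0],"translation":[7,-96,0],"grip":20},{"rotation":[0,0,0],"translation":[13,-109,0],"grip":20},{"rotation":[0,0,0],"translation":[21,-121,0],"grip":20},{"rotation":[0,0,0],"translation":[31,-132,0],"grip":20},{"rotation":[0,0,0],"translation":[37,-139,15],"grip":20},{"rotation":[0,0,0],"translation":[39,-141,50],"grip":20},{"rotation":[0,0,0],"translation":[39,-141,90],"grip":20},{"rotation":[0,0,0],"translation":[39,-141,115],"grip":20},{"rotation":[0,0,0],"translation":[39,-141,120],"grip":20}]' 60
cat > ang.py <<'E'
from m import *
import sys
def look(n=3):
    R=[]
    for k in range(n):
        t=readout.get_obs()["time"]; p,d=imaging.camera("side"); W=cloud("side",d)
        x,y,z=np.moveaxis(W,-1,0); r=np.hypot(x-.560,y-.033)
        m=(r>.11)&(r<.153)&(z>.085)&(z<.125)
        s=np.nanmean(W[m],0) if m.sum()>8 else np.full(3,np.nan)
        g={}
        for nm,zz in(("mouth",.161),("push_pin",.115)):
            q=spotter.mark_of("side",nm)
            if q: 
                w=atz("side",q[0]["uv"],zz); g[nm]=(round(q[0]["confidence"],2),np.round(w[:2],3),round(float(np.degrees(np.arctan2(w[1]-.036,w[0]-.562)))))
        print(round(t,2),"pin",m.sum(),s,"ang",round(float(np.degrees(np.arctan2(s[1]-.033,s[0]-.56))),1),np.hypot(s[0]-.56,s[1]-.033),g)
    return p
if __name__=="__main__":
    p=look(int(sys.argv[1]))
    if len(sys.argv)>2: cv2.imwrite(f"pics/{sys.argv[2]}.png",p[:,:,::-1])
    o=readout.get_obs(); print(o["time"],o["ee_pos"])
E
python3 ang.py 3 s2
```

```text
time: 7.6
ee_pos: [0.4654, -0.0703, 0.267]
tcp_rot: [180.0, 0.2, 160.5]
wrist_force: [0.1, 0.2, -3.4]
opening: 0.029
grasp_force: 59.8
7.6 pin 91 [ 0.5495 -0.0889  0.103 ] ang -94.9 0.12239155757421537 {'mouth': (0.97, array([0.567, 0.127]), 87), 'push_pin': (0.59, array([ 0.566, -0.09 ]), -88)}
7.75 pin 100 [ 0.5646 -0.0726  0.1023] ang -87.5 0.10573209206559106 {'mouth': (0.64, array([0.554, 0.12 ]), 95), 'push_pin': (0.93, array([ 0.579, -0.1  ]), -83)}
7.9 pin 102 [ 0.5806 -0.0622  0.1035] ang -77.8 0.09739801498159131 {'mouth': (0.56, array([0.535, 0.125]), 107), 'push_pin': (0.82, array([ 0.601, -0.088]), -72)}
8.05 [ 0.4636 -0.0696  0.2634]
```

View pics/s2.png

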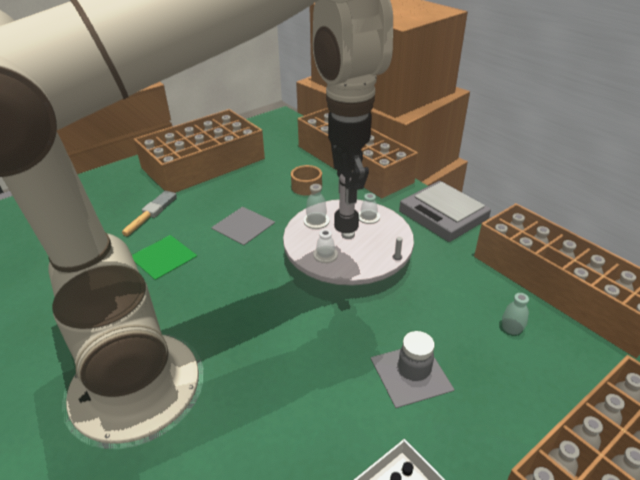

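```bash
cat > trk.py <<'E'
from m import *
import json,os,sys
C=np.array([.560,.033])
def frames(n):
    L=json.load(open("pins.json")) if os.path.exists("pins.json") else []
    for k in range(n):
        t=readout.get_obs()["time"]; p,d=imaging.camera("side"); W=cloud("side",d); x,y,z=np.moveaxis(W,-1,0)
        r=np.hypot(x-C[0],y-C[1]); m=((r>.12)&(r<.152)&(z>.085)&(z<.122)).astype(np.uint8)
        nc,lab,st,_=cv2.connectedComponentsWithStats(m)
        if nc<2: print(t,"none"); continue
        i=1+np.argmax(st[1:,4]); w=np.nanmean(W[lab==i],0); a=np.degrees(np.arctan2(w[1]-C[1],w[0]-C[0]))
        print(round(t,3),st[i,4],w,round(float(np.hypot(*(w[:2]-C))),4),round(float(a),1))
        L.append([t,int(st[i,4]),*map(float,w)])
    json.dump(L,open("pins.json","w")); cv2.imwrite(f"pics/f{t:.2f}.png",p[:,:,::-1])
    k=cv2.morphologyEx(((abs(z-.06)<.012)&(r<.18)).astype(np.uint8),cv2.MORPH_CLOSE,np.ones((9,9)))
if __name__=="__main__":
    frames(int(sys.argv[1])); o=readout.get_obs(); print(o["time"],o["ee_pos"])
E
python3 trk.py 5
python3 -m jog '[{"rotation":[0,0,0],"translation":[4,5,0],"grip":20},{"rotation":[0,0,0],"translation":[12,15,0],"grip":20},{"rotation":[0,0,0],"translation":[20,25,0],"grip":20},{"rotation":[0,0,0],"translation":[27,33,0],"grip":20},{"rotation":[0,0,0],"translation":[29,36,0],"grip":20}]' 60
python3 trk.py 4
```

```text
8.05 82 [ 0.6144 -0.089   0.1036] 0.1336 -65.9
8.1 85 [ 0.621  -0.0858  0.1031] 0.1335 -62.8
8.15 83 [ 0.6269 -0.0825  0.1034] 0.1334 -59.9
8.2 83 [ 0.6329 -0.0785  0.1033] 0.1332 -56.8
8.25 83 [ 0.6388 -0.0745  0.1026] 0.1333 -53.7
8.3 [ 0.4638 -0.0696  0.2642]
time: 8.8
ee_pos: [0.4937, -0.0324, 0.2639]
tcp_rot: [-180.0, -0.0, 160.6]
wrist_force: [0.0, -0.4, -2.6]
opening: 0.0287
grasp_force: 59.8
8.8 76 [ 0.6846 -0.0131  0.1035] 0.1329 -20.3
8.85 75 [ 0.6869 -0.0065  0.1028] 0.1329 -17.3
8.9 74 [0.689  0.0001 0.1032] 0.1331 -14.3
8.95 75 [0.6906 0.0073 0.1026] 0.1331 -11.1
9.0 [ 0.4928 -0.0336  0.2642]
```

```bash
cat > plan.py <<'E'
from m import *
import json,sys
from scipy.optimize import least_squares
L=np.array(json.load(open("pins.json"))); L=L[L[:,1]>45]; t0=8.05
def model(s,t):
    dt=t-t0; return s[0]+s[1]*dt-.5*s[2]*dt**2+s[3]*dt**3/6
def res(s):
    a=model(s,L[:,0]); e=np.c_[s[4]+.135*np.cos(a)-L[:,2],s[5]+.135*np.sin(a)-L[:,3]]
    return np.r_[e.ravel()*1e3,(s[2]-.057)/.01,(s[3]-.002)/.001,(s[4]-.5575)/.003,(s[5]-.029)/.003]
f=least_squares(res,[-1.15,1.05,.057,.002,.557,.029]); s=f.x
print("fit",s,"rms",np.sqrt(np.mean(f.fun**2)))
c=np.array([.5605,.034])
def mouth(t): a=model(s,np.asarray(t))+np.pi; return c[0]+.095*np.cos(a),c[1]+.095*np.sin(a),np.degrees(a)
def rows(ref,t,n,join=None):
    ts=t+.1*np.arange(1,n+1); x,y,a=mouth(ts)
    if join:
        tj,a0=join; b=[]
        g=a0-mouth(tj)[2]; w=np.degrees(s[1]-s[2]*(tj-t0)); T=2*g/w
        for k,u in zip(a,ts):
            b.append(a0 if u<tj else (a0+.5*w/T*(u-tj)**2 if u<tj+T else k))
        print("sync",tj+T); b=np.radians(b); x,y=c[0]+.095*np.cos(b),c[1]+.095*np.sin(b)
    print(list(zip(np.round((x-ref[0])*1e3).astype(int).tolist(),np.round((y-ref[1])*1e3).astype(int).tolist())))
E
python3 - <<'E'
from plan import *
print(mouth(9.0),L[:,0].size)
rows((.4928,-.0336),9.0,20,(9.4,225.))
E
```

```text
fit [-1.1399  1.0724  0.0565  0.002   0.5579  0.0335] rms 0.357728218357846
(np.float64(0.46651637563260917), np.float64(0.04785923341203191), np.float64(171.61137249596672)) 9
sync 10.460886421230605
[(1, 0), (1, 0), (1, 0), (1, 0), (1, 0), (2, -1), (3, -2), (6, -4), (9, -7), (13, -10), (18, -13), (23, -16), (30, -20), (38, -23), (44, -24), (53, -26), (62, -27), (71, -27), (79, -27), (88, -25)]
```

```bash
python3 -m jog '[{"rotation":[0,0,0],"translation":[1,1,0],"grip":20},{"rotation":[0,0,0],"translation":[1,1,-2],"grip":20},{"rotation":[0,0,0],"translation":[1,1,-4],"grip":20},{"rotation":[0,0,0],"translation":[1,1,-6],"grip":20},{"rotation":[0,0,0],"translation":[1,1,-6],"grip":20},{"rotation":[0,0,0],"translation":[2,0,-6],"grip":20},{"rotation":[0,0,0],"translation":[3,-1,-6],"grip":20},{"rotation":[0,0,0],"translation":[6,-3,-6],"grip":20},{"rotation":[0,0,0],"translation":[9,-6,-6],"grip":20},{"rotation":[0,0,0],"translation":[13,-9,-6],"grip":20},{"rotation":[0,0,0],"translation":[18,-12,-6],"grip":20},{"rotation":[0,0,0],"translation":[23,-15,-6],"grip":20},{"rotation":[0,0,0],"translation":[30,-19,-6],"grip":20},{"rotation":[0,0,0],"translation":[38,-22,-6],"grip":20},{"rotation":[0,0,0],"translation":[45,-23,-6],"grip":20},{"rotation":[0,0,0],"translation":[53,-25,-6],"grip":20},{"rotation":[0,0,0],"translation":[62,-26,-6],"grip":20},{"rotation":[0,0,0],"translation":[71,-26,-6],"grip":20},{"rotation":[0,0,0],"translation":[79,-26,-6],"grip":20},{"rotation":[0,0,0],"translation":[88,-24,-6],"grip":20}]' 60
python3 trk.py 1; sed -i 's/c=np.array.*/c=np.array([.5607,.0355])/' plan.py
python3 - <<'E'
from plan import *
print("mouth 11.0",mouth(11.0),"raw")
rows((.4928+.088,-.0336-.024),11.05,20)
E
ls pics
```

```text
time: 11.0
ee_pos: [0.5815, -0.0577, 0.2582]
tcp_rot: [-180.0, -0.0, 160.5]
wrist_force: [-0.5, -0.3, -1.3]
opening: 0.0286
grasp_force: 59.8
11.0 63 [0.525  0.1638 0.1038] 0.1354 105.0
11.05 [ 0.5825 -0.0572  0.2577]
fit [-1.1385  1.0723  0.0502  0.0021  0.5578  0.0332] rms 0.39223974275326645
mouth 11.0 (np.float64(0.5836894133694497), np.float64(-0.05667638999726866), np.float64(284.0042474533216)) raw
[(15, 5), (23, 9), (31, 13), (38, 18), (45, 24), (51, 30), (56, 36), (61, 44), (65, 51), (68, 59), (71, 67), (73, 75), (74, 83), (75, 91), (75, 100), (74, 108), (72, 116), (70, 124), (67, 131), (63, 138)]
crop.png
f11.00.png
f8.25.png
f8.95.png
s2.png
side0.png
side1.png
top0.png
top1.png
```

```bash
python3 -m jog '[{"rotation":[0,0,0],"translation":[15,5,0],"grip":20},{"rotation":[0,0,0],"translation":[23,9,0],"grip":20},{"rotation":[0,0,0],"translation":[31,13,0],"grip":20},{"rotation":[0,0,0],"translation":[38,18,0],"grip":20},{"rotation":[0,0,0],"translation":[45,24,0],"grip":20},{"rotation":[0,0,0],"translation":[51,30,0],"grip":20},{"rotation":[0,0,0],"translation":[56,36,0],"grip":20},{"rotation":[0,0,0],"translation":[61,44,0],"grip":20},{"rotation":[0,0,0],"translation":[65,51,0],"grip":20},{"rotation":[0,0,0],"translation":[68,59,0],"grip":20},{"rotation":[0,0,0],"translation":[71,67,0],"grip":20},{"rotation":[0,0,0],"translation":[73,75,0],"grip":20},{"rotation":[0,0,0],"translation":[74,83,0],"grip":20},{"rotation":[0,0,0],"translation":[75,91,0],"grip":20},{"rotation":[0,0,0],"translation":[75,100,0],"grip":20},{"rotation":[0,0,0],"translation":[74,108,0],"grip":20},{"rotation":[0,0,0],"translation":[72,116,0],"grip":20},{"rotation":[0,0,0],"translation":[70,124,0],"grip":20},{"rotation":[0,0,0],"translation":[67,131,0],"grip":20},{"rotation":[0,0,0],"translation":[63,138,0],"grip":20}]' 60
python3 trk.py 1
python3 - <<'E'
from plan import *
print("mouth 13.05",mouth(13.05))
rows((.5808+.063,-.0576+.138),13.1,20)
E
ls pics/f13*
```

```text
time: 13.05
ee_pos: [0.6435, 0.081, 0.2583]
tcp_rot: [-180.0, -0.0, 160.5]
wrist_force: [-0.1, 0.5, -2.1]
opening: 0.0288
grasp_force: 59.8
13.05 83 [ 0.4433 -0.0368  0.104 ] 0.136 -149.1
13.1 [0.643  0.0819 0.2585]
fit [-1.1417  1.067   0.0442  0.0024  0.5582  0.0336] rms 0.45803014507406237
mouth 13.05 (np.float64(0.6417852180041075), np.float64(0.08499936788713941), np.float64(391.40243980185))
[(-9, 15), (-15, 21), (-21, 27), (-27, 32), (-34, 36), (-41, 40), (-48, 43), (-56, 46), (-64, 48), (-72, 49), (-80, 50), (-88, 50), (-95, 49), (-103, 48), (-111, 46), (-118, 43), (-125, 40), (-132, 36), (-139, 32), (-145, 27)]
pics/f13.05.png
```

View pics/f11.00.png

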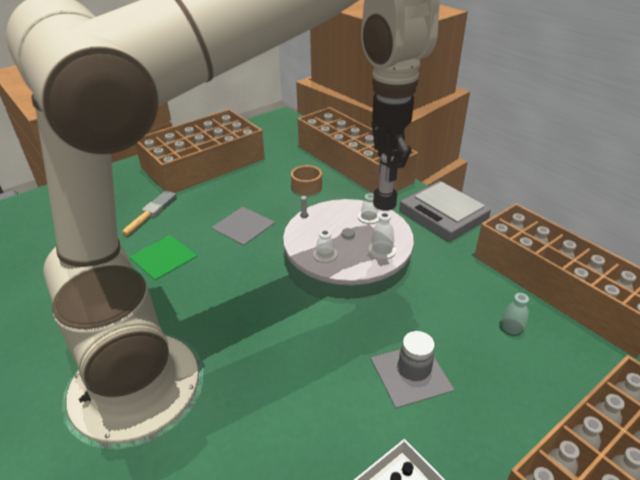

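The picture shows the lamp head at (386,200) directly above the tall bottle's mouth at (384,216), so the tracking is right. I'll carry on.

```bash
python3 -m jog '[{"rotation":[0,0,0],"translation":[-9,15,0],"grip":20},{"rotation":[0,0,0],"translation":[-15,21,0],"grip":20},{"rotation":[0,0,0],"translation":[-21,27,0],"grip":20},{"rotation":[0,0,0],"translation":[-27,32,0],"grip":20},{"rotation":[0,0,0],"translation":[-34,36,0],"grip":20},{"rotation":[0,0,0],"translation":[-41,40,0],"grip":20},{"rotation":[0,0,0],"translation":[-48,43,0],"grip":20},{"rotation":[0,0,0],"translation":[-56,46,0],"grip":20},{"rotation":[0,0,0],"translation":[-64,48,0],"grip":20},{"rotation":[0,0,0],"translation":[-72,49,0],"grip":20},{"rotation":[0,0,0],"translation":[-80,50,0],"grip":20},{"rotation":[0,0,0],"translation":[-88,50,0],"grip":20},{"rotation":[0,0,0],"translation":[-95,49,0],"grip":20},{"rotation":[0,0,0],"translation":[-103,48,0],"grip":20},{"rotation":[0,0,0],"translation":[-111,46,0],"grip":20},{"rotation":[0,0,0],"translation":[-118,43,0],"grip":20},{"rotation":[0,0,0],"translation":[-125,40,0],"grip":20},{"rotation":[0,0,0],"translation":[-132,36,0],"grip":20},{"rotation":[0,0,0],"translation":[-139,32,0],"grip":20},{"rotation":[0,0,0],"translation":[-145,27,0],"grip":20}]' 60
python3 trk.py 1
python3 - <<'E'
from plan import *
print("mouth 15.1",mouth(15.1))
rows((.6438-.145,.0804+.027),15.15,20)
E
```

```text
time: 15.1
ee_pos: [0.4982, 0.107, 0.2583]
tcp_rot: [180.0, 0.0, 160.5]
wrist_force: [0.4, 0.2, -3.3]
opening: 0.0288
grasp_force: 59.7
15.1 80 [ 0.6428 -0.0713  0.1032] 0.1332 -51.5
15.15 [0.4977 0.1064 0.2586]
fit [-1.1425  1.0702  0.0452  0.0019  0.5582  0.0335] rms 0.4813279370382552
mouth 15.1 (np.float64(0.5008885157596272), np.float64(0.10930776621036328), np.float64(489.02021704668977))
[(-6, -6), (-11, -11), (-16, -17), (-20, -24), (-23, -30), (-26, -37), (-29, -44), (-31, -51), (-32, -58), (-33, -66), (-33, -73), (-33, -80), (-32, -87), (-30, -94), (-28, -101), (-26, -108), (-23, -114), (-20, -121), (-16, -127), (-12, -132)]
```

```bash
python3 -m jog '[{"rotation":[0,0,0],"translation":[-6,-6,0],"grip":20},{"rotation":[0,0,0],"translation":[-11,-11,0],"grip":20},{"rotation":[0,0,0],"translation":[-16,-17,0],"grip":20},{"rotation":[0,0,0],"translation":[-20,-24,0],"grip":20},{"rotation":[0,0,0],"translation":[-23,-30,0],"grip":20},{"rotation":[0,0,0],"translation":[-26,-37,0],"grip":20},{"rotation":[0,0,0],"translation":[-29,-44,0],"grip":20},{"rotation":[0,0,0],"translation":[-31,-51,0],"grip":20},{"rotation":[0,0,0],"translation":[-32,-58,0],"grip":20},{"rotation":[0,0,0],"translation":[-33,-66,0],"grip":20},{"rotation":[0,0,0],"translation":[-33,-73,0],"grip":20},{"rotation":[0,0,0],"translation":[-33,-80,0],"grip":20},{"rotation":[0,0,0],"translation":[-32,-87,0],"grip":20},{"rotation":[0,0,0],"translation":[-30,-94,0],"grip":20},{"rotation":[0,0,0],"translation":[-28,-101,0],"grip":20},{"rotation":[0,0,0],"translation":[-26,-108,0],"grip":20},{"rotation":[0,0,0],"translation":[-23,-114,0],"grip":20},{"rotation":[0,0,0],"translation":[-20,-121,0],"grip":20},{"rotation":[0,0,0],"translation":[-16,-127,0],"grip":20},{"rotation":[0,0,0],"translation":[-12,-132,0],"grip":20}]' 60
python3 trk.py 1
python3 - <<'E'
from plan import *
print("mouth 17.15",mouth(17.15))
rows((.4988-.012,.1074-.132),17.2,20)
E
```

```text
time: 17.15
ee_pos: [0.4872, -0.0252, 0.2583]
tcp_rot: [180.0, 0.0, 160.5]
wrist_force: [0.1, 0.3, -1.1]
opening: 0.0288
grasp_force: 59.7
17.15 72 [0.6648 0.1167 0.1025] 0.1341 38.6
17.2 [ 0.4876 -0.0256  0.258 ]
fit [-1.1445  1.0712  0.0445  0.0015  0.5584  0.0337] rms 0.48848809429326
mouth 17.15 (np.float64(0.48591479143477856), np.float64(-0.023084746989778304), np.float64(578.0742063706258))
[(6, -6), (11, -11), (16, -15), (22, -19), (27, -23), (33, -26), (40, -29), (46, -31), (52, -32), (59, -34), (65, -35), (72, -35), (79, -35), (85, -34), (91, -33), (98, -32), (104, -30), (110, -28), (116, -25), (121, -22)]
```

```bash
python3 -m jog '[{"rotation":[0,0,0],"translation":[6,-6,0],"grip":20},{"rotation":[0,0,0],"translation":[11,-11,0],"grip":20},{"rotation":[0,0,0],"translation":[16,-15,0],"grip":20},{"rotation":[0,0,0],"translation":[22,-19,0],"grip":20},{"rotation":[0,0,0],"translation":[27,-23,0],"grip":20},{"rotation":[0,0,0],"translation":[33,-26,0],"grip":20},{"rotation":[0,0,0],"translation":[40,-29,0],"grip":20},{"rotation":[0,0,0],"translation":[46,-31,0],"grip":20},{"rotation":[0,0,0],"translation":[52,-32,0],"grip":20},{"rotation":[0,0,0],"translation":[59,-34,0],"grip":20},{"rotation":[0,0,0],"translation":[65,-35,0],"grip":20},{"rotation":[0,0,0],"translation":[72,-35,0],"grip":20},{"rotation":[0,0,0],"translation":[79,-35,5],"grip":20},{"rotation":[0,0,0],"translation":[84,-35,25],"grip":20},{"rotation":[0,0,0],"translation":[86,-35,50],"grip":20},{"rotation":[0,0,0],"translation":[86,-35,60],"grip":20},{"rotation":[0,0,0],"translation":[86,-35,60],"grip":20}]' 60; python3 trk.py 1
```

```text
time: 18.9
ee_pos: [0.5736, -0.0596, 0.3198]
tcp_rot: [180.0, 0.1, 160.5]
wrist_force: [-0.2, 0.3, -2.8]
opening: 0.0289
grasp_force: 59.7
18.9 68 [0.5171 0.1611 0.1031] 0.1351 108.5
18.95 [ 0.5734 -0.0595  0.3185]
```

```bash
python3 -m jog '[{"rotation":[0,0,0],"translation":[-5,12,0],"grip":20},{"rotation":[0,0,0],"translation":[-15,36,0],"grip":20},{"rotation":[0,0,0],"translation":[-27,66,0],"grip":20},{"rotation":[0,0,0],"translation":[-41,99,0],"grip":20},{"rotation":[0,0,0],"translation":[-55,132,0],"grip":20},{"rotation":[0,0,0],"translation":[-69,166,0],"grip":20},{"rotation":[0,0,0],"translation":[-83,200,0],"grip":20},{"rotation":[0,0,0],"translation":[-97,234,0],"grip":20},{"rotation":[0,0,0],"translation":[-111,268,0],"grip":20},{"rotation":[0,0,0],"translation":[-124,300,0],"grip":20},{"rotation":[0,0,0],"translation":[-135,328,0],"grip":20},{"rotation":[0,0,0],"translation":[-144,348,0],"grip":20},{"rotation":[0,0,0],"translation":[-148,358,0],"grip":20},{"rotation":[0,0,0],"translation":[-148,358,-15],"grip":20},{"rotation":[0,0,0],"translation":[-148,358,-50],"grip":20},{"rotation":[0,0,0],"translation":[-148,358,-90],"grip":20},{"rotation":[0,0,0],"translation":[-148,358,-130],"grip":20},{"rotation":[0,0,0],"translation":[-148,358,-165],"grip":20},{"rotation":[0,0,0],"translation":[-148,358,-185],"grip":20},{"rotation":[0,0,0],"translation":[-148,358,-190],"grip":20}]' 60
python3 - <<'E'
from m import *
o=readout.get_obs();print(o["ee_pos"],o["wrist_force"])
p,d=imaging.camera("side"); cv2.imwrite("pics/s3.png",p[:,:,::-1])
E
```

```text
time: 20.95
ee_pos: [0.4233, 0.2971, 0.1251]
tcp_rot: [-179.8, -0.2, 160.4]
wrist_force: [-0.2, -0.2, -2.0]
opening: 0.0286
grasp_force: 59.8
[0.4233 0.2971 0.1251] [-0.1893 -0.1583 -2.0082]
```

View pics/s3.png

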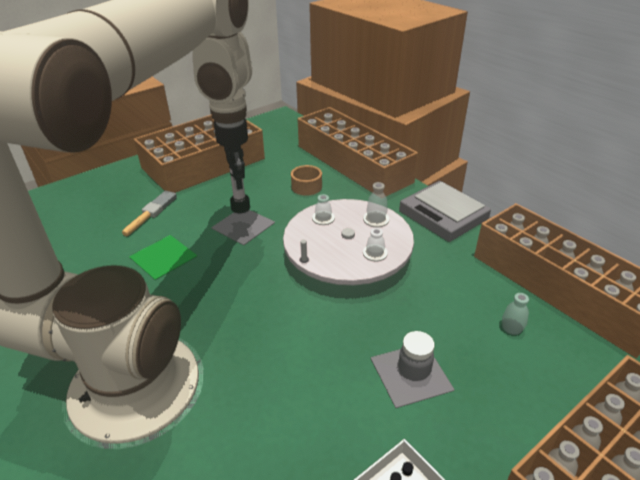

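The lamp at (240,203) hangs upright over the grey mat at (243,225). I'll set it down slowly.

```bash
python3 -m jog '[{"rotation":[0,0,0],"translation":[0,0,-10],"grip":20},{"rotation":[0,0,0],"translation":[0,0,-22],"grip":20},{"rotation":[0,0,0],"translation":[0,0,-34],"grip":20},{"rotation":[0,0,0],"translation":[0,0,-42],"grip":20},{"rotation":[0,0,0],"translation":[0,0,-47],"grip":20},{"rotation":[0,0,0],"translation":[0,0,-50],"grip":20},{"rotation":[0,0,0],"translation":[0,0,-52],"grip":20},{"rotation":[0,0,0],"translation":[0,0,-53],"grip":20},{"rotation":[0,0,0],"translation":[0,0,-53],"grip":20},{"rotation":[0,0,0],"translation":[0,0,-53],"grip":20}]' 60
```

```text
time: 22.0
ee_pos: [0.425, 0.2985, 0.0756]
tcp_rot: [180.0, 0.0, 160.5]
wrist_force: [0.5, -1.0, -2.0]
opening: 0.029
grasp_force: 59.8
```

```bash
python3 -m jog '[{"rotation":[0,0,0],"translation":[0,0,-1],"grip":20},{"rotation":[0,0,0],"translation":[0,0,-2],"grip":20},{"rotation":[0,0,0],"translation":[0,0,-3],"grip":20},{"rotation":[0,0,0],"translation":[0,0,-3.5],"grip":20},{"rotation":[0,0,0],"translation":[0,0,-4],"grip":20},{"rotation":[0,0,0],"translation":[0,0,-4],"grip":20},{"rotation":[0,0,0],"translation":[0,0,-4],"grip":20}]' 60
```

```text
time: 22.7
ee_pos: [0.4248, 0.2984, 0.0713]
tcp_rot: [180.0, 0.0, 160.5]
wrist_force: [-0.3, 0.3, -1.6]
opening: 0.0288
grasp_force: 59.9
```

```bash
python3 -m jog '[{"rotation":[0,0,0],"translation":[0,0,-0.5],"grip":20},{"rotation":[0,0,0],"translation":[0,0,-0.5],"grip":20},{"rotation":[0,0,0],"translation":[0,0,-1],"grip":20},{"rotation":[0,0,0],"translation":[0,0,-1],"grip":20},{"rotation":[0,0,0],"translation":[0,0,-1],"grip":20}]' 60
```

```text
time: 23.2
ee_pos: [0.425, 0.2985, 0.0711]
tcp_rot: [180.0, 0.0, 160.5]
wrist_force: [-2.0, -0.3, 7.4]
opening: 0.0287
grasp_force: 60.4
```

The lamp has landed: the wrist now reads about 9 N upward. I'll open slowly and retreat.

```bash
python3 -m jog '[{"rotation":[0,0,0],"translation":[0,0,0.5],"grip":28},{"rotation":[0,0,0],"translation":[0,0,0.5],"grip":32},{"rotation":[0,0,0],"translation":[0,0,0.5],"grip":40},{"rotation":[0,0,0],"translation":[0,0,0.5],"grip":60},{"rotation":[0,0,0],"translation":[0,0,0.5],"grip":85},{"rotation":[0,0,0],"translation":[0,0,0.5],"grip":85},{"rotation":[0,0,0],"translation":[0,0,0.5],"grip":85},{"rotation":[0,0,0],"translation":[0,0,10],"grip":85},{"rotation":[0,0,0],"translation":[0,0,30],"grip":85},{"rotation":[0,0,0],"translation":[0,0,60],"grip":85},{"rotation":[0,0,0],"translation":[0,0,100],"grip":85},{"rotation":[0,0,0],"translation":[0,0,140],"grip":85},{"rotation":[0,0,0],"translation":[0,0,155],"grip":85},{"rotation":[0,0,0],"translation":[-20,20,160],"grip":85},{"rotation":[0,0,0],"translation":[-55,55,160],"grip":85},{"rotation":[0,0,0],"translation":[-90,90,160],"grip":85},{"rotation":[0,0,0],"translation":[-110,110,160],"grip":85},{"rotation":[0,0,0],"translation":[-115,115,160],"grip":85},{"rotation":[0,0,0],"translation":[-115,115,160],"grip":85}]' 60
python3 - <<'E'
from m import *
p,d=save("side","s4"); W=cloud("side",d); x,y,z=np.moveaxis(W,-1,0)
m=(abs(x-.4245)<.05)&(abs(y-.298)<.05)&(z>.112)&(z<.14); print(m.sum(),np.nanmean(W[m],0))
m=(abs(x-.4245)<.05)&(abs(y-.298)<.05)&(z>.045)&(z<.1); print(m.sum(),np.nanmean(W[m],0))
E
```

```text
time: 25.1
ee_pos: [0.3093, 0.4138, 0.2308]
tcp_rot: [180.0, 0.0, 160.6]
wrist_force: [-0.0, -0.2, -0.3]
opening: 0.0854
grasp_force: 0.0
101 [0.4223 0.2943 0.1203]
208 [0.4193 0.2901 0.0729]
```

View pics/s4.png

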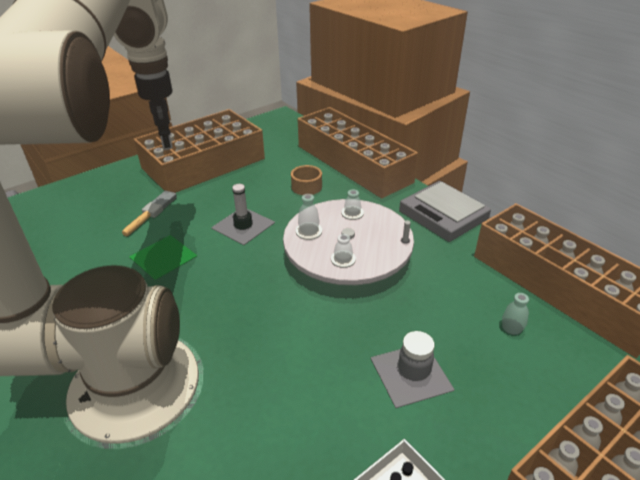

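The lamp stands upright at (241,207) in the middle of the grey mat. The gripper is clear and nothing else has been disturbed.

```bash
python3 -c "from workcell import bot; print(bot.job_done())"
```

```text
the job is handed in; nothing more can be done
None
```

The job is handed in: I set the turntable going at about 10 turns a minute, kept the lens over the tall bottle's mouth for about 8 s by my estimate (roughly 3 cm above it and within a few millimetres sideways), and stood the lamp back upright on its grey mat at about 25 s.

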